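# Unpile the service kit into its shadow-tray inserts

### The job

The service kit has been piled up in the middle of the work board. Take the pile apart and lay each thing down inside the grey shadow-tray insert cut for it: the spanner flat in the spanner-shaped cut-out with its jaw in the wide end, the steel plug in the smaller round recess, the grease tub in the larger round recess, and the pin case in the rectangular one. Keep the tub and the pin case upright all the while, and leave all four fully seated in their recesses.

Things in the scene. Friction and masses are not known exactly. Their poses are not given: they have to be found in the camera images.
- spanner_center (a point): Centre (half-way up) of a flat steel open-ended spanner, 9 mm thick, on top of the pile. x points along it to the open jaw, z up. From here the jaw end reaches 74 mm (+x), the round tail 92 mm (-x); head 40 mm wide (x = 19 to 74 mm), straight shank 16 mm wide (x = -64 to 19 mm), tail disc 24 mm across. It balances within 6 mm of here; grasp the shank here, across y. 0.12 kg.
- plug_center (a point): Centre (half-way up) of a plain round steel plug, 46 mm diameter, 22 mm high, z up (its axis). In the pile under the spanner, on the tub's lid. About 0.2 kg.
- grease_tub_center (a point): Centre (half-way up) of a round grease tub with ribbed screw lid (fixed on it), 42 mm high: the lid is 66 mm across (upper 14 mm), the body 62 mm across (lower 28 mm). z up. In the pile under the plug, on the pin case. About 0.19 kg.
- pin_case_center (a point): Centre (half-way up) of a closed small steel case of gauge pins, 25 mm high, 48 to 52 mm wide along its x, 79 mm long along its y, z up. Bottom of the pile, standing on the plywood work board (flat top 120 mm above the worktop, z = 0.12, as are the undersides of the inserts); its ends show beside the tub. Its lid stays shut. About 0.14 kg.
- tray_spanner: Fixed grey insert (white pocket floor) 200 x 76 mm, 10 mm high; spanner-shaped cut-out 6 mm deep, floor 4 mm above the underside, 6 to 8 mm play all round. Origin: on the underside, below where the spanner's centre goes; x points to the wide (54 mm, jaw) end, z up; tail end 38 mm, shank channel 32 mm wide. A finger notch, 44 mm in x and as deep, crosses it along y at the origin. Seated, it stands 3 mm proud.
- tray_plug: Fixed grey tray insert 84 x 84 mm, 12 mm high, white-floored, with a round recess of 60 mm diameter, 8 mm deep (floor 4 mm above the underside). Origin: centre of its underside, below the middle of the recess; z up.
- tray_tub: Fixed grey tray insert 102 x 102 mm, 16 mm high, white-floored, with a round recess of 76 mm diameter, 12 mm deep (floor 4 mm above the underside). Origin: centre of its underside, below the middle of the recess; z up.
- tray_case: Fixed grey tray insert 88 mm (its x) x 116 mm (its y), 12 mm high, white-floored, with a rectangular recess 64 mm (x) x 93 mm (y), 8 mm deep (floor 4 mm above the underside). Origin: centre of its underside, below the middle of the recess; z up. The case may lie either way round, its long side along y.

How it is judged:
By the outcome, as a careful person would: the job done as asked, in the order asked, and still so for the second after the job is handed in, with the robot touching nothing.
It also fails if it takes over 102 s, if anything falls off the work surface, if the arm or the gripper's body presses on something with over 40 N, if the wrist force passes 120 N, or if a joint passes its speed limit or range.

### The arm

A 7-joint arm with a two-finger parallel gripper is mounted at the origin on a cart in front of the work surface, level with it; the furniture and walls round the work are solid. World frame = base frame: x ahead of the robot, y to its left, z up, the work surface at z = 0. Lengths are in mm, angles in degrees, forces in N, time in s.
With the tool pointing down it reaches from about 400 to 850 mm from the base axis. Payload 4.5 kg.
Tool frame: the origin (TCP) lies at the very end of the fingers, on their centre line; the grasp point (between the pads) lies 19 mm behind it; z points along the fingers, y is the line along which they close (so a half turn about z gives the same grasp; the last joint's range is limited). The gripper opens to 88 mm and grips with 3 to 60 N. Pads are 18 mm wide; open, the fingers measure 123 mm over their backs; the gripper's body (75 mm by 187 mm) begins 45 mm behind the grasp point.
Start: joints at [76.593, 39.483, -11.15, 89.685, 9.013, 51.709, -12.324], TCP at [165.41, -602.738, 238.743] pointing down, gripper open.
Joint ranges: [-172.22, 172.22], [-26.19, 119.32], [-84.43, 86.54], [7.71, 146.69], [-57.33, 237.33], [2.42, 119.75], [-152.13, 152.13]. Speed limits (degrees/s): [147.25, 147.25, 180, 180, 180, 180, 180].

### API

Orientations are given as [roll, pitch, yaw] about the fixed x, y, z axes, in that order (R = Rz(yaw) Ry(pitch) Rx(roll)).
In Python, from rig import get_state, imaging, sign_off gives the robot as it stands.
- The arm moves only by the tool apply_moves, never from a script. Its argument "deltas" is text: rows parted by semicolons, each of 4 numbers parted by spaces: the shift along the tool's x, y, z in cm, then the turn about the tool's z in degrees. A call has 1 to 5 rows; each row shifts and turns the commanded pose from where the row before left it, along the tool's axes as they then stand; what a row does not reach is not made up. A row lasts 1/10 s, in which the tool goes at most 50 mm and 8.59 degrees, less where a joint would pass 70% of its speed; a pose out of reach is approached as far as the arm can. A call is refused whole if a number of a shift passes 5 or a number of a turn 8.59, either way. A call with a gripper value outside its range is refused whole. "grip" is the finger opening in cm, from 0 to 8.81, set as the call begins (left out, the last holds). The fingers move at their own pace and stop on an object; the grip force is fixed at half the most. Time passes only in rows, so rows that do not move let the fingers close. It gives the time, the measured TCP pose, the force, the opening and the grip force at its end, in the units of the state.
- get_state(): the state, without advancing time (a new reading comes with each control period).
- imaging.get_image(name): name is "side" or "top"; returns a dict with "img" (384x512x3 uint8, red, green, blue), "depth" (384x512 float32, mm along the optical axis (not along the pixel's ray), 0 where there is no reading), "fx", "fy", "cx", "cy" (pixels), "origin" and "orientation" of the camera in the world. Camera axes: x right, y up, looking along -z (the intrinsics and any distortion apply to the point x, -y, -z); pixel columns grow to the right and rows downward; lengths in mm; the calibration is good to about 2 mm. A picture is of the moment at which its call begins.
- sign_off(): hands the job in; it is judged then, once.
The state is a dict: "time": time; "joints": joint angles; "qd": joint speeds; "tau": joint torques, N m; "tool_pos": TCP position; "orientation": TCP orientation; "contact_force": force on the tool from outside, world axes, zero at the start; "wrist_torque": the same for the moment, N m; "width": finger opening in mm; "grip_force": force on a finger pad.
Only numpy, scipy, OpenCV 4.12 (cv2) and the standard library are available. Lean on these libraries where they do the work, as an engineer would, in place of code of your own. Each camera call takes 0.05 s, during which the arm holds its last target. There are 200 camera calls.

## Working session

There is one attempt and no reset: what is moved stays moved. The work goes in short steps, Python scripts to look and compute and a tool call to move; the robot and the scene stay as the last step left them, time stands still between calls to the robot, and variables do not carry over. Pictures are saved under pics/ and viewed, at most 14 in all, crops included, and the job is handed in when it is done.

Besides the shell and the picture viewer there is one more tool, called after "Call:" by a JSON object that holds its "api" and its "payload". apply_moves: Moves the arm, as the interface text tells. Its arguments: {"type":"object","properties":{"deltas":{"type":"string"},"grip":{"type":"number"}},"required":["deltas"]}

```bash
mkdir -p pics; cat > h.py <<'E'
import numpy as np, cv2
from scipy.spatial.transform import Rotation as R
from rig import get_state, imaging, sign_off
def cap(name):
    d=imaging.get_image(name); return d
def cloud(d):
    v,u=np.mgrid[0:384,0:512]; z=d['depth']
    p=np.stack([(u-d['cx'])/d['fx']*z,-(v-d['cy'])/d['fy']*z,-z],-1)
    M=R.from_euler('xyz',d['orientation'],degrees=True)
    return M.apply(p.reshape(-1,3)).reshape(384,512,3)+np.array(d['origin'])
def ray(d,u,v,h):
    M=R.from_euler('xyz',d['orientation'],degrees=True)
    r=M.apply([(u-d['cx'])/d['fx'],-(v-d['cy'])/d['fy'],-1.]); o=np.array(d['origin'])
    return o+r*(h-o[2])/r[2]
E
python3 - <<'E'
from h import *
import pickle
s=get_state(); print(s)
for n in('top','side'):
    d=cap(n); pickle.dump(d,open(n+'.pkl','wb')); cv2.imwrite(f'pics/{n}0.png',d['img'][:,:,::-1])
    print({k:d[k] for k in d if k not in('img','depth')})
E
```

```text
{'time': 0.0, 'joints': array([ 76.5931027 ,  39.53294069, -11.14423828,  89.74400932,
         9.01116409,  51.70774619, -12.32501079]), 'qd': array([ 0.02033143, -0.0985418 , -0.09741981,  0.00478191,  0.02635625,
       -0.00874604, -0.03799717]), 'tau': array([-1.26994155e-04, -5.27563334e+01, -1.26708996e+00, -1.53432852e+01,
       -5.26562543e-02,  6.30299299e-03,  1.75191217e-04]), 'tool_pos': array([ 165.16946274, -602.13937614,  237.91640194]), 'orientation': array([-1.79897158e+02,  6.48713955e-03,  1.53461739e+01]), 'contact_force': array([ 1.21051862,  0.44446192, -0.68073022]), 'wrist_torque': array([ 0.03414965, -0.00336827,  0.01004806]), 'grip_force': 0.0, 'width': 87.81795350486452}
{'fx': 468.40338045546247, 'fy': 468.40338045546247, 'cx': 254.68707398769587, 'cy': 187.05373493662307, 'origin': array([ 317.13382212,   18.67650856, 1217.12688594]), 'orientation': array([  9.28454344,  -1.79417303, -90.23595675])}
{'fx': 405.2912854866432, 'fy': 405.2912854866432, 'cx': 255.43641297647503, 'cy': 195.57513060785283, 'origin': array([320.52522339, 824.79328655, 777.68439804]), 'orientation': array([  56.27040793,    0.91085393, -170.10559667])}
```

View pics/top0.png

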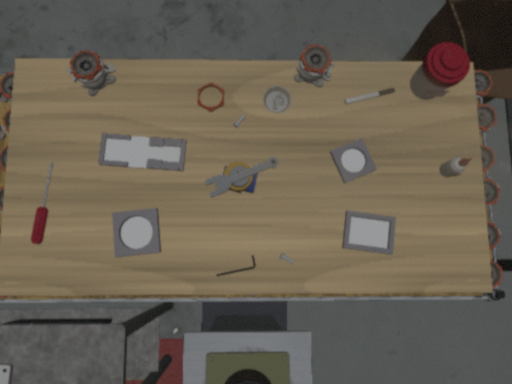

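View pics/side0.png

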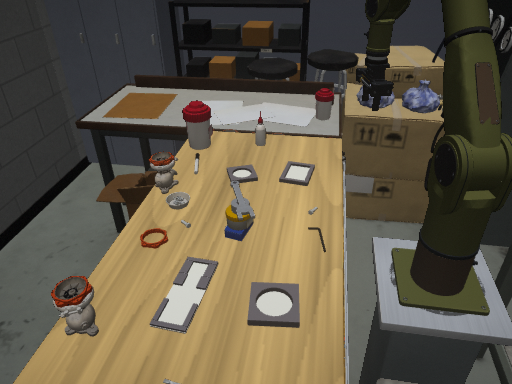

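The top view shows the pile at about (238,178). The spanner's jaw is at lower left (215,187) and its tail at upper right (272,162). Trays: spanner (143,152), tub (136,232), plug (353,160), case (369,232). Next I'll measure these.

```bash
cat > m.py <<'E'
from h import *
import pickle
d=pickle.load(open('top.pkl','rb')); C=cloud(d)
img=d['img'].astype(int)
print('board z',np.median(C[130:220,290:320,2]))
sat=img.max(2)-img.min(2)
w=((img.min(2)>150)&(sat<40)).astype(np.uint8)
for nm,(u,v) in dict(spanner=(143,152),tub=(136,232),plug=(353,160),case=(369,232)).items():
    n,l,st,ce=cv2.connectedComponentsWithStats(w)
    sub=np.zeros_like(w); 
    vv,uu=np.mgrid[0:384,0:512]; sel=(w>0)&(abs(uu-u)<55)&(abs(vv-v)<32)&(l==l[v,u])
    P=np.array([ray(d,a,b,124) for b,a in zip(*np.nonzero(sel))])
    r=cv2.minAreaRect(P[:,:2].astype(np.float32))
    g=(sat<25)&(img.max(2)<150)|(w>0)
    g=g&(abs(uu-u)<60)&(abs(vv-v)<35)
    n,l2,_,_=cv2.connectedComponentsWithStats(g.astype(np.uint8)); g=l2==l2[v,u]
    Q=np.array([ray(d,a,b,131) for b,a in zip(*np.nonzero(g))])
    r2=cv2.minAreaRect(Q[:,:2].astype(np.float32))
    print(nm,'floor centroid',P.mean(0)[:2].round(1),'rect',np.round(r[0],1),np.round(r[1],1),round(r[2],1),'| outer',np.round(r2[0],1),np.round(r2[1],1),round(r2[2],1),'z',np.median(C[sel][:,2]).round(1))
# heights in pile
reg=np.zeros(w.shape,bool); reg[140:215,190:295]=1
Z=C[...,2]
for lo,hi in((206,228),(195,206),(178,195),(160,178),(138,160)):
    m=reg&(Z>lo)&(Z<hi)
    P=C[m]; r=cv2.minAreaRect(P[:,:2].astype(np.float32)); print(lo,m.sum(),P.mean(0).round(1),np.median(P[:,2]),np.round(r[0],1),np.round(r[1],1),round(r[2],1))
big=cv2.resize(d['img'][150:205,195:290,::-1],None,fx=8,fy=8,interpolation=cv2.INTER_CUBIC); cv2.imwrite('pics/pile.png',big)
E
python3 m.py
```

```text
board z 120.23403392321347
spanner floor centroid [581.9 265. ] rect [581.3 251. ] [ 65.9 169.5] 0.1 | outer [579.2 249.5] [201.6  78.3] 85.8 z 124.0
tub floor centroid [390.  257.8] rect [390.3 257.4] [64.9 62. ] 1.8 | outer [390.1 257.3] [103.9 105.6] 5.8 z 124.8
plug floor centroid [ 563.8 -252.8] rect [ 562.  -253.1] [44.3 48.4] 0.1 | outer [ 561.2 -250.8] [86.8 88.4] 23.1 z 124.4
case floor centroid [ 388.8 -283.7] rect [ 389.1 -283.6] [83.3 54.6] 81.9 | outer [ 388.9 -282. ] [119.1  89.7] 82.2 z 124.9
206 929 [503.8  23.  216.4] 217.52333918221575 [509.   14.1] [ 44.7 165.5] 21.9
195 23 [497.4  22.5 201.7] 203.32540830065852 [503.5  21. ] [39.5 39.5] 13.0
178 228 [513.1  24.2 187.1] 187.19118585075478 [511.6  22. ] [64.7 56.6] 23.3
160 18 [480.7  27.5 165.7] 163.18684440944367 [480.9  22.7] [10.6 40.8] 3.2
138 123 [501.2  -1.  146. ] 145.3055796818344 [506.2  22.6] [78.6 57. ] 77.5
```

View pics/pile.png

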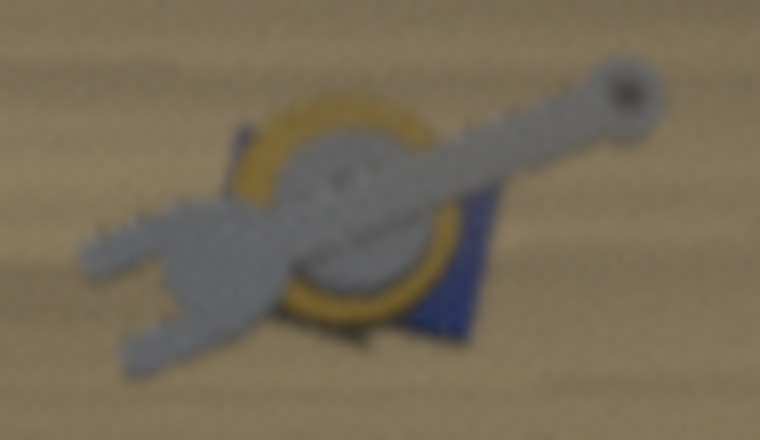

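The pile crop shows the spanner lying over the plug, which sits on the yellow lid, with the blue case at the bottom. The jaw points lower left (+y, -x). I still need to find which end of the spanner tray is wide and where its origin lies.

```bash
cat > m2.py <<'E'
from h import *
import pickle
d=pickle.load(open('top.pkl','rb'))
img=d['img'].astype(int); w=(img.min(2)>150)&(img.max(2)-img.min(2)<40)
vv,uu=np.mgrid[0:384,0:512]; sel=w&(abs(uu-143)<50)&(abs(vv-152)<24)
P=np.array([ray(d,a,b,124)[:2] for b,a in zip(*np.nonzero(sel))])
a=np.radians(85.8); ex=np.array([np.cos(a),np.sin(a)]); ey=np.array([-ex[1],ex[0]])
q=P-np.array([579.2,249.5]); s=q@ex;t=q@ey
for lo in range(-100,100,6):
    m=(s>=lo)&(s<lo+6)
    if m.any(): print(lo,round(t[m].min()),round(t[m].max()),m.sum())
E
python3 m2.py
python3 -c "
import cv2;i=cv2.imread('pics/top0.png')[125:255,90:195];cv2.imwrite('pics/tr.png',cv2.resize(i,None,fx=4.5,fy=4.5,interpolation=2))"
```

```text
-88 -12 10 3
-82 -9 8 12
-76 -14 11 23
-70 -11 11 16
-64 -13 12 20
-58 -15 7 14
-52 -15 10 18
-46 -9 8 16
-40 -11 9 16
-34 -11 9 18
-28 -12 7 19
-22 -12 8 20
-16 -12 8 21
-10 -33 28 43
-4 -33 31 61
2 -35 31 65
8 -34 32 65
14 -34 32 58
20 -33 30 56
26 -33 31 51
32 -23 21 39
38 -22 20 37
44 -24 20 42
50 -24 18 42
56 -23 21 38
62 -23 19 41
68 -22 19 43
74 -22 20 36
80 -22 18 33
```

View pics/tr.png

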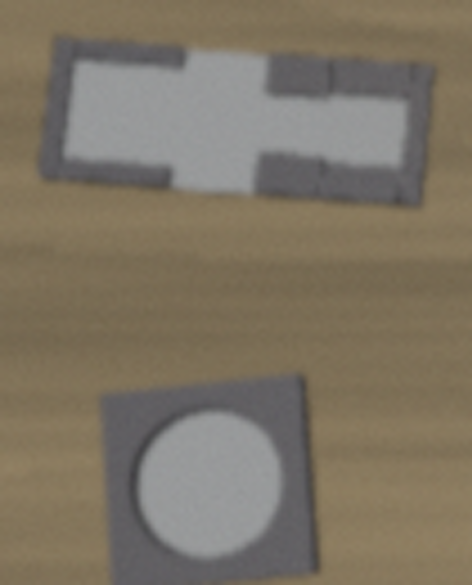

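The spanner tray's wide end is on the left (+y), and its origin (the notch centre) is at about (580.5, 258.7), yaw 86°. I'll write a small converter from world targets to tool-axis rows.

```bash
cat > go.py <<'E'
# usage: go.py step_cm  x,y,z,yaw ...   prints rows (tool axes, cm, deg) from present pose
import sys; from h import *
s=get_state(); p=np.array(s['tool_pos']); y=s['orientation'][2]
print('t',round(s['time'],2),'now',p.round(1),s['orientation'].round(1),'F',s['contact_force'].round(1),'w',round(s['width'],1),'J',s['joints'].round(0))
step=float(sys.argv[1])*10; rows=[]
for a in sys.argv[2:]:
    *g,gy=map(float,a.split(',')); g=np.array(g)
    dy=(gy-y+180)%360-180
    n=int(max(1,np.ceil(np.linalg.norm(g-p)/step),np.ceil(abs(dy)/8)))
    for k in range(n,0,-1):
        M=R.from_euler('xyz',[180,0,y],degrees=True)
        l=np.round(M.inv().apply((g-p)/k)/10,1 if k>1 else 2); t=round(-(((gy-y+180)%360-180))/k,0 if k>1 else 1)
        p=p+M.apply(l*10); y-=t
        rows.append(f'{l[0]:g} {l[1]:g} {l[2]:g} {t:g}')
for i in range(0,len(rows),5): print('; '.join(rows[i:i+5]))
print('end',p.round(1),round(y,1))
E
python3 go.py 4.6 420,-420,320,50 505.6,22.5,300,111.9
```

```text
t 0.1 now [ 165.2 -602.2  238. ] [-179.9    0.    15.3] F [-0.4 -0.6  0.1] w 88.4 J [ 77.  40. -11.  90.   9.  52. -12.]
3.7 -1.4 -1 -4; 3.8 -1.1 -1 -4; 3.8 -0.8 -1 -4; 3.9 -0.6 -1 -5; 3.9 -0.2 -1 -4
3.9 0.1 -1.1 -5; 3.9 0.4 -1 -4; 3.81 0.63 -1.1 -4.7; 3.9 -2.2 0.2 -6; 4.2 -1.8 0.2 -6
4.3 -1.3 0.2 -6; 4.4 -0.9 0.2 -6; 4.5 -0.4 0.2 -6; 4.5 0.1 0.2 -6; 4.5 0.6 0.2 -6
4.4 1 0.2 -7; 4.2 1.5 0.2 -6; 4.03 2.02 0.2 -6.9
end [505.6  22.5 300. ] 111.9
```

Call:
{"api": "apply_moves", "payload": {"deltas": "3.7 -1.4 -1 -4; 3.8 -1.1 -1 -4; 3.8 -0.8 -1 -4; 3.9 -0.6 -1 -5; 3.9 -0.2 -1 -4", "grip": 6}}

```text
time: 0.6
tool_pos: [326.0, -486.9, 288.8]
orientation: [-180.0, 0.0, 36.5]
contact_force: [1.3, 0.2, 0.5]
width: 60.1
grip_force: 0.0
```

Call:
{"api": "apply_moves", "payload": {"deltas": "3.9 0.1 -1.1 -5; 3.9 0.4 -1 -4; 3.8 0.6 -1.1 -5; 3.9 -2.2 0.2 -6; 4.2 -1.8 0.2 -6"}}

```text
time: 1.1
tool_pos: [437.0, -330.0, 316.5]
orientation: [180.0, -0.0, 62.6]
contact_force: [0.2, -0.1, 0.0]
width: 59.7
grip_force: 0.0
```

Call:
{"api": "apply_moves", "payload": {"deltas": "4.3 -1.3 0.2 -6; 4.4 -0.9 0.2 -6; 4.5 -0.4 0.2 -6; 4.5 0.1 0.2 -6; 4.5 0.6 0.2 -6"}}

```text
time: 1.6
tool_pos: [478.0, -108.4, 306.5]
orientation: [-180.0, 0.0, 92.6]
contact_force: [0.9, 0.1, -0.3]
width: 60.1
grip_force: 0.0
```

Call:
{"api": "apply_moves", "payload": {"deltas": "4.4 1 0.2 -7; 4.2 1.5 0.2 -6; 4 2 0.2 -7; 0 0 0 0"}}

```text
time: 2.0
tool_pos: [503.4, 29.8, 301.0]
orientation: [179.8, -0.3, 113.1]
contact_force: [-0.4, 0.2, 0.3]
width: 59.5
grip_force: 0.0
```

```bash
python3 go.py 4 505.6,22.5,235,111.9 505.6,22.5,211.5,111.9
```

```text
t 2.0 now [503.4  29.8 301. ] [179.8  -0.3 113.1] F [-0.4  0.2  0.3] w 59.5 J [ 17.  30. -40. 105.  23.  54. -10.]
-0.4 -0 3.3 1; -0.36 -0.08 3.3 0.2; -0 0 2.35 -0
end [505.6  22.5 211.5] 111.9
```

Call:
{"api": "apply_moves", "payload": {"deltas": "0 0 3 0; 0 0 3 0; 0 0 0 0; 0 0 0 0"}}

```text
time: 2.4
tool_pos: [502.9, 21.7, 240.8]
orientation: [-179.9, -0.0, 112.3]
contact_force: [-0.5, -0.4, 0.3]
width: 59.9
grip_force: 0.0
```

```bash
python3 go.py 2 505.6,22.5,211.5,111.9
```

```text
t 2.4 now [502.9  21.7 240.8] [-179.9   -0.   112.3] F [-0.5 -0.4  0.3] w 59.9 J [ 15.  34. -37. 109.  28.  46. -14.]
-0 0.1 1.5 0; -0.03 0.18 1.43 0.4
end [505.6  22.5 211.5] 111.9
```

Call:
{"api": "apply_moves", "payload": {"deltas": "0 0.2 1.5 0.4; 0 0.1 1.4 0; 0 0 0 0"}}

```text
time: 2.7
tool_pos: [506.0, 22.9, 212.0]
orientation: [-180.0, 0.0, 111.9]
contact_force: [0.4, -1.0, -0.1]
width: 60.0
grip_force: 0.0
```

Call:
{"api": "apply_moves", "payload": {"deltas": "0 0 0 0; 0 0 0 0; 0 0 0 0; 0 0 0 0; 0 0 0 0", "grip": 0}}

```text
time: 3.2
tool_pos: [506.0, 23.3, 212.0]
orientation: [180.0, 0.0, 111.9]
contact_force: [-0.1, 0.4, 0.0]
width: 22.2
grip_force: 0.0
```

Call:
{"api": "apply_moves", "payload": {"deltas": "0 0 0 0; 0 0 0 0; 0 0 0 0"}}

```text
time: 3.5
tool_pos: [506.0, 23.4, 211.8]
orientation: [180.0, 0.0, 111.9]
contact_force: [0.7, 0.6, 2.7]
width: 15.7
grip_force: 30.0
```

Call:
{"api": "apply_moves", "payload": {"deltas": "0 0 -0.5 0; 0 0 -1.5 0; 0 0 -2 0; 0 0 0 0"}}

```text
time: 3.9
tool_pos: [507.2, 23.9, 253.6]
orientation: [179.8, 0.0, 111.9]
contact_force: [-0.5, 0.8, -2.2]
width: 15.7
grip_force: 30.0
```

```bash
python3 go.py 3 580.5,258.7,240,85.8 580.5,258.7,145,85.8
```

```text
t 3.9 now [507.2  23.9 253.6] [179.8   0.  111.9] F [-0.5  0.8 -2.2] w 15.7 J [ 16.  33. -37. 108.  27.  48. -14.]
2.1 1.7 0.2 3; 2.2 1.6 0.1 3; 2.3 1.5 0.2 3; 2.4 1.4 0.1 3; 2.4 1.3 0.2 3
2.5 1.1 0.1 3; 2.5 1 0.2 3; 2.6 0.9 0.1 3; 2.66 0.66 0.16 2.1; 0 0 2.4 0
0 0 2.4 0; 0 0 2.4 0; 0 0 2.3 0
end [580.5 258.7 145. ] 85.8
```

Call:
{"api": "apply_moves", "payload": {"deltas": "2.1 1.7 0.2 3; 2.2 1.6 0.1 3; 2.3 1.5 0.2 3; 2.4 1.4 0.1 3; 2.4 1.3 0.2 3"}}

```text
time: 4.4
tool_pos: [546.6, 154.7, 242.7]
orientation: [-179.9, 0.0, 96.8]
contact_force: [0.4, 0.5, -0.8]
width: 15.5
grip_force: 30.0
```

Call:
{"api": "apply_moves", "payload": {"deltas": "2.5 1.1 0.1 3; 2.5 1 0.2 3; 2.6 0.9 0.1 3; 2.7 0.7 0.2 2; 0 0 1 0"}}

```text
time: 4.9
tool_pos: [579.4, 264.3, 227.5]
orientation: [179.9, -0.3, 86.2]
contact_force: [0.3, 0.9, -1.1]
width: 15.5
grip_force: 30.0
```

Call:
{"api": "apply_moves", "payload": {"deltas": "0 0 2.5 0; 0 0 2.5 0; 0 0 2.5 0; 0 0 0 0; 0 0 0 0"}}

```text
time: 5.4
tool_pos: [579.1, 257.7, 152.1]
orientation: [-179.9, 0.1, 85.9]
contact_force: [-0.3, 0.3, -0.5]
width: 15.9
grip_force: 30.0
```

```bash
python3 go.py 1 580.5,258.7,128,85.8; cat > snap.py <<'E'
import sys,pickle; from h import *
out=[]
for n in('top','side'):
    d=cap(n); pickle.dump(d,open(n+'.pkl','wb')); out.append(d['img'][:,:,::-1])
t,s=out; b=list(map(int,sys.argv[2].split(','))); c=list(map(int,sys.argv[3].split(',')))
f=lambda i,b: cv2.resize(i[b[1]:b[3],b[0]:b[2]],(400,int(400*(b[3]-b[1])/(b[2]-b[0]))),interpolation=2)
A,B=f(t,b),f(s,c); H=max(len(A),len(B)); o=np.zeros((H,800,3),np.uint8); o[:len(A),:400]=A;o[:len(B),400:]=B
cv2.imwrite(f'pics/{sys.argv[1]}.png',o[:600])
E
python3 snap.py a 90,110,290,260 130,160,300,330
```

```text
t 5.4 now [579.1 257.7 152.1] [-1.799e+02  1.000e-01  8.590e+01] F [-0.3  0.3 -0.5] w 15.9 J [-15.  48. -24.  92.  25.  46. -54.]
0 0 0.8 0; 0.1 0.1 0.8 0; 0.01 0.03 0.81 0.1
end [580.5 258.7 128. ] 85.8
```

View pics/a.png

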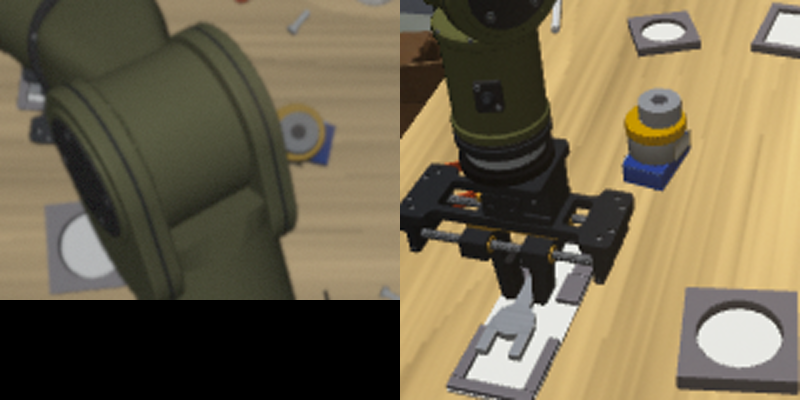

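The arm hides the tray in the top view. The side view shows the spanner level above its tray with the jaw over the wide end (about 505,330 in the montage). The rest of the stack is undisturbed, so I can lower.

Call:
{"api": "apply_moves", "payload": {"deltas": "0 0 0.8 0; 0.1 0.1 0.8 0; 0 0 0.8 0; 0 0 0.1 0; 0 0 0 0"}}

```text
time: 6.0
tool_pos: [580.4, 259.3, 127.3]
orientation: [-180.0, 0.0, 85.9]
contact_force: [0.6, 0.5, -0.9]
width: 15.3
grip_force: 30.0
```

Call:
{"api": "apply_moves", "payload": {"deltas": "0 0 0 0; 0 0 0 0; 0 0 0 0; 0 0 0 0", "grip": 4}}

```text
time: 6.4
tool_pos: [580.7, 259.5, 127.9]
orientation: [180.0, -0.0, 85.9]
contact_force: [0.5, -0.4, 0.4]
width: 39.6
grip_force: 0.0
```

Call:
{"api": "apply_moves", "payload": {"deltas": "0 0 -2 0; 0 0 -4 0; 0 0 -4 0; 0 0 -4 0; 0 0 0 0"}}

```text
time: 6.9
tool_pos: [583.3, 261.7, 274.0]
orientation: [179.5, -0.4, 85.9]
contact_force: [0.5, 0.4, -0.3]
width: 39.9
grip_force: 0.0
```

```bash
python3 - <<'E'
from h import *
import pickle
d=pickle.load(open('side.pkl','rb')); C=cloud(d); Z=C[...,2]
t=cap('top'); T=cloud(t); pickle.dump(t,open('top.pkl','wb'))
for nm,c in(('side',C),('top',T)):
  reg=(abs(c[...,0]-505)<60)&(abs(c[...,1]-22)<60)
  for lo,hi in((203,213),(181,193),(140,149)):
    P=c[reg&(c[...,2]>lo)&(c[...,2]<hi)]
    if len(P)<8: continue
    r=cv2.minAreaRect(P[:,:2].astype(np.float32));q,rr=cv2.minEnclosingCircle(P[:,:2].astype(np.float32)); print(nm,lo,len(P),np.median(P,0).round(1),'rect',np.round(r[0],1),np.round(r[1],1),round(r[2],1),'circ',np.round(q,1),round(rr,1))
E
```

```text
side 203 182 [508.5  25.9 208.9] rect [509.2  21.8] [44.1 44.9] 37.9 circ [509.9  21.2] 24.2
side 181 204 [512.5  42.  186.9] rect [514.   33.3] [50.9 65. ] 87.8 circ [513.4  26.7] 33.0
side 140 100 [518.9  53.8 144.7] rect [513.1  25.3] [74. 51.] 75.0 circ [513.3  25.8] 41.2
top 203 236 [510.4  16.3 209.3] rect [510.3  15.9] [44.6 30.8] 38.1 circ [506.6  20.7] 22.6
top 181 166 [529.4  10.6 187.1] rect [518.2  14.4] [63.7 40.1] 38.0 circ [511.5  22.8] 32.1
top 140 113 [501.7 -11.6 145.4] rect [513.   20.4] [77.2 49.5] 77.5 circ [511.4  20.9] 44.9
```

```bash
python3 go.py 4.5 508.5,21.3,245,85.9
```

```text
t 6.95 now [582.  260.5 270.8] [179.7  -0.2  85.9] F [-0.4 -0.2 -0.1] w 40.2 J [-13.  40. -28.  85.  20.  60. -50.]
-4.1 -0.9 0.4 0; -4.1 -0.9 0.4 0; -4 -1 0.4 0; -4.1 -0.9 0.5 0; -4 -1 0.4 0
-4.08 -0.93 0.48 0
end [508.5  21.3 245. ] 85.9
```

Call:
{"api": "apply_moves", "payload": {"deltas": "-4.1 -0.9 0.4 0; -4.1 -0.9 0.4 0; -4 -1 0.4 0; -4.1 -0.9 0.5 0; -4 -1 0.4 0", "grip": 7.2}}

```text
time: 7.45
tool_pos: [517.6, 58.1, 245.1]
orientation: [-179.8, 0.1, 85.9]
contact_force: [0.9, -1.0, 0.0]
width: 71.4
grip_force: 0.0
```

Call:
{"api": "apply_moves", "payload": {"deltas": "-4 -0.9 0.4 0; 0 0 0 0; 0 0 0 0"}}

```text
time: 7.75
tool_pos: [506.6, 19.8, 241.7]
orientation: [-179.9, 0.0, 85.8]
contact_force: [-0.2, 1.0, -0.2]
width: 72.2
grip_force: 0.0
```

```bash
python3 go.py 2 508.5,21.3,198,85.9; python3 snap.py b 90,110,290,260 130,160,300,330
```

```text
t 7.75 now [506.6  19.8 241.7] [-179.9    0.    85.8] F [-0.2  1.  -0.2] w 72.2 J [ 11.  33. -29. 109.  22.  44. -35.]
0.1 0.1 1.5 -0; 0 0 1.4 -0; 0.06 0.07 1.47 -0.1
end [508.5  21.3 198. ] 85.9
```

View pics/b.png

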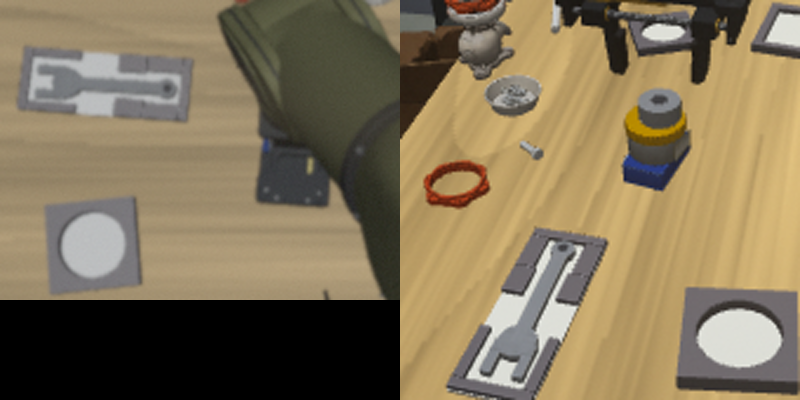

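The spanner lies flat and centred in its cut-out with the jaw in the wide end. The gripper straddles the plug (660,100).

Call:
{"api": "apply_moves", "payload": {"deltas": "0.2 0.1 1.5 0; 0 0.1 1.5 0; 0 0 1.4 0; 0 0 0 0"}}

```text
time: 8.25
tool_pos: [508.8, 24.4, 197.2]
orientation: [-179.8, -0.0, 86.1]
contact_force: [-0.3, -0.1, -0.1]
width: 72.4
grip_force: 0.0
```

Call:
{"api": "apply_moves", "payload": {"deltas": "0 0 0 0; 0 0 0 0; 0 0 0 0; 0 0 0 0; 0 0 0 0", "grip": 3.5}}

```text
time: 8.75
tool_pos: [509.9, 23.0, 199.3]
orientation: [179.9, -0.0, 85.9]
contact_force: [-0.9, 0.9, 3.9]
width: 44.9
grip_force: 30.0
```

Call:
{"api": "apply_moves", "payload": {"deltas": "0 0 -0.5 0; 0 0 -1.5 0; 0 0 -2 0; 0 0 -2 0; 0 0 0 0"}}

```text
time: 9.25
tool_pos: [511.1, 23.1, 260.8]
orientation: [179.7, -0.1, 85.9]
contact_force: [0.4, -0.3, -2.2]
width: 44.9
grip_force: 30.0
```

```bash
python3 go.py 3.5 562,-252,210,68
```

```text
t 9.25 now [511.1  23.1 260.8] [ 1.797e+02 -1.000e-01  8.590e+01] F [ 0.4 -0.3 -2.2] w 44.9 J [ 11.  31. -30. 107.  21.  47. -34.]
-3 0.8 0.6 2; -3 0.9 0.6 2; -2.9 1 0.6 2; -2.9 1.1 0.5 2; -2.9 1.2 0.6 2
-2.8 1.3 0.5 2; -2.8 1.4 0.6 2; -2.7 1.5 0.5 2; -2.74 1.5 0.58 1.9
end [ 562. -252.  210.] 68.0
```

Call:
{"api": "apply_moves", "payload": {"deltas": "-3 0.8 0.6 2; -3 0.9 0.6 2; -2.9 1 0.6 2; -2.9 1.1 0.5 2; -2.9 1.2 0.6 2"}}

```text
time: 9.75
tool_pos: [538.1, -131.3, 228.4]
orientation: [-179.9, 0.0, 75.9]
contact_force: [0.6, 0.1, -2.4]
width: 45.3
grip_force: 30.0
```

Call:
{"api": "apply_moves", "payload": {"deltas": "-2.8 1.3 0.5 2; -2.8 1.4 0.6 2; -2.7 1.5 0.5 2; -2.7 1.5 0.6 2; 0 0 0 0"}}

```text
time: 10.25
tool_pos: [558.9, -258.3, 205.0]
orientation: [-179.9, 0.3, 67.5]
contact_force: [-0.6, -0.3, -2.4]
width: 45.1
grip_force: 30.0
```

Call:
{"api": "apply_moves", "payload": {"deltas": "0 0 2 0; 0 0 2 0; 0 0 1 0; 0 0 0 0; 0 0 0 0"}}

```text
time: 10.75
tool_pos: [561.1, -251.5, 157.9]
orientation: [180.0, -0.0, 68.0]
contact_force: [0.0, -0.5, -1.4]
width: 44.9
grip_force: 30.0
```

```bash
python3 go.py 1 562,-251,136.5,68; python3 snap.py c 300,110,420,270 200,140,350,240
python3 - <<'E'
from h import *
import pickle
T=cloud(pickle.load(open('top.pkl','rb')))
for nm,c in(('top',T),('side',cloud(pickle.load(open('side.pkl','rb'))))):
  reg=(abs(c[...,0]-510)<60)&(abs(c[...,1]-22)<60)
  for lo,hi in((181,193),(140,149)):
    P=c[reg&(c[...,2]>lo)&(c[...,2]<hi)]
    if len(P)<8: continue
    r=cv2.minAreaRect(P[:,:2].astype(np.float32)); print(nm,lo,len(P),np.median(P,0).round(1),'mean',P.mean(0).round(1),'rect',np.round(r[0],1),np.round(r[1],1),round(r[2],1))
E
```

```text
t 10.75 now [ 561.1 -251.5  157.9] [180.  -0.  68.] F [ 0.  -0.5 -1.4] w 44.9 J [ 32.  46. -22.  95.  23.  44. -23.]
0 0 0.7 -0; 0 0 0.7 -0; 0.08 0.07 0.74 -0
end [ 562.  -251.   136.5] 68.0
top 181 656 [510.5  24.  187.2] mean [510.3  24.1 187.2] rect [510.5  24.5] [63.  63.8] 44.9
top 140 145 [503.9  -7.1 145.1] mean [505.5   9.9 145.1] rect [511.7  21.3] [79.1 48.7] 79.4
side 181 351 [512.4  28.4 187.1] mean [512.7  27.8 186.7] rect [513.2  24.8] [63.6 64.1] 67.2
side 140 100 [518.5  54.8 144.7] mean [518.7  53.2 144.7] rect [516.6  25.4] [76.  52.8] 87.3
```

View pics/c.png

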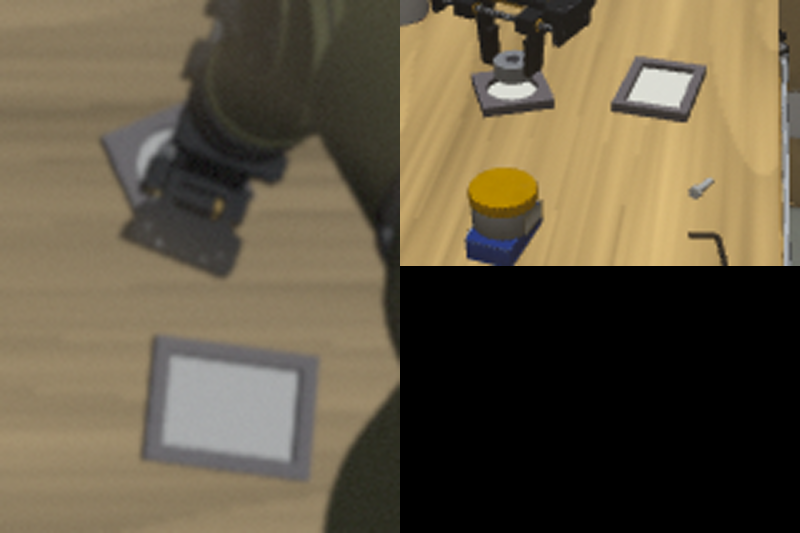

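The plug hangs over its recess in the side view (510,65). The tub is clear on its case, with its lid centre at (511.5, 24.5). Lowering the plug.

Call:
{"api": "apply_moves", "payload": {"deltas": "0 0 0.7 0; 0.1 0.1 0.7 0; 0 0 0.7 0; 0 0 0.1 0; 0 0 0 0"}}

```text
time: 11.35
tool_pos: [562.4, -251.2, 135.9]
orientation: [180.0, 0.0, 68.0]
contact_force: [-1.2, 0.6, 3.3]
width: 44.8
grip_force: 30.0
```

Call:
{"api": "apply_moves", "payload": {"deltas": "0 0 0 0; 0 0 0 0; 0 0 0 0; 0 0 0 0", "grip": 7}}

```text
time: 11.75
tool_pos: [562.1, -251.3, 135.5]
orientation: [-180.0, 0.0, 67.9]
contact_force: [-1.2, 0.0, 0.8]
width: 69.7
grip_force: 0.0
```

Call:
{"api": "apply_moves", "payload": {"deltas": "0 0 -2 0; 0 0 -4 0; 0 0 -4 0; 0 0 -2 0"}}

```text
time: 12.15
tool_pos: [563.7, -251.5, 259.2]
orientation: [179.7, -0.0, 67.9]
contact_force: [1.6, 0.5, -0.1]
width: 69.9
grip_force: 0.0
```

```bash
python3 go.py 4.5 511.5,24.5,220,86
```

```text
t 12.15 now [ 563.7 -251.5  259.2] [179.7  -0.   67.9] F [ 1.6  0.5 -0.1] w 69.9 J [ 34.  39. -25.  90.  19.  56. -19.]
3.4 -2.2 0.6 -3; 3.5 -2 0.6 -3; 3.6 -1.8 0.5 -2; 3.6 -1.7 0.6 -3; 3.7 -1.5 0.5 -2
3.8 -1.3 0.6 -3; 3.82 -1.16 0.52 -2.1
end [511.5  24.5 220. ] 86.0
```

Call:
{"api": "apply_moves", "payload": {"deltas": "3.4 -2.2 0.6 -3; 3.5 -2 0.6 -3; 3.6 -1.8 0.5 -2; 3.6 -1.7 0.6 -3; 3.7 -1.5 0.5 -2", "grip": 8.8}}

```text
time: 12.65
tool_pos: [523.8, -52.8, 227.6]
orientation: [180.0, -0.0, 81.0]
contact_force: [1.4, -0.7, 0.0]
width: 88.0
grip_force: 0.0
```

Call:
{"api": "apply_moves", "payload": {"deltas": "3.8 -1.3 0.5 -3; 3.8 -1.2 0.3 -2; 0 0 0 0; 0 0 0 0; 0 0 0 0"}}

```text
time: 13.15
tool_pos: [509.8, 23.1, 219.7]
orientation: [180.0, 0.1, 85.8]
contact_force: [0.6, 0.1, 0.2]
width: 88.1
grip_force: 0.0
```

```bash
python3 go.py 2 511.5,24.5,165,86;  python3 snap.py d 300,110,420,270 180,120,350,240
```

```text
t 13.15 now [509.8  23.1 219.7] [1.80e+02 1.00e-01 8.58e+01] F [0.6 0.1 0.2] w 88.1 J [ 10.  34. -28. 110.  24.  41. -36.]
0.1 0.1 1.8 -0; 0 0 1.8 -0; 0.05 0.06 1.87 -0.2
end [511.5  24.5 165. ] 86.0
```

View pics/d.png

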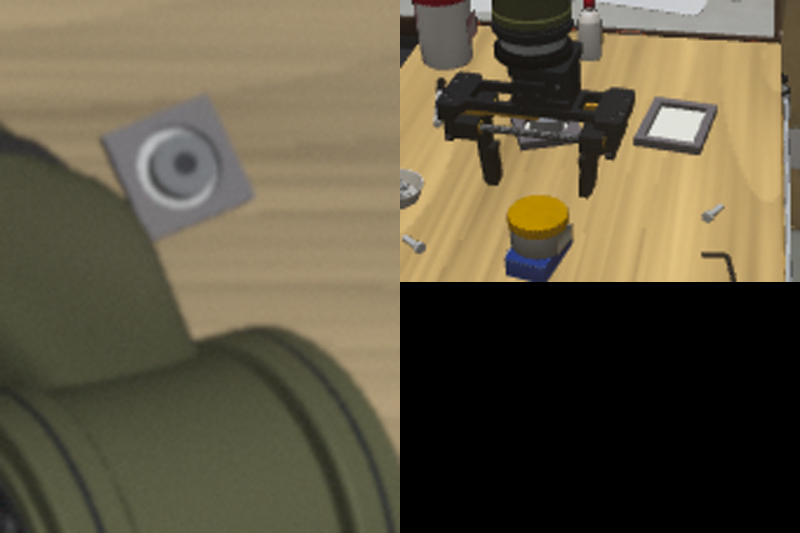

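The plug sits inside its recess (180,165). The fingers straddle the tub's lid.

Call:
{"api": "apply_moves", "payload": {"deltas": "0.2 0.1 1.8 0; 0 0.1 1.8 0; 0 0 1.8 0; 0 0 0 0; 0 0 0 0"}}

```text
time: 13.75
tool_pos: [511.8, 25.6, 165.8]
orientation: [-180.0, 0.0, 85.9]
contact_force: [-0.0, 0.3, -0.3]
width: 87.8
grip_force: 0.0
```

Call:
{"api": "apply_moves", "payload": {"deltas": "0 0 0 0; 0 0 0 0; 0 0 0 0; 0 0 0 0; 0 0 0 0", "grip": 5.5}}

```text
time: 14.25
tool_pos: [512.3, 26.4, 166.4]
orientation: [179.9, -0.0, 85.9]
contact_force: [0.3, 0.0, 6.1]
width: 65.2
grip_force: 30.0
```

Call:
{"api": "apply_moves", "payload": {"deltas": "0 0 -0.5 0; 0 0 -1.5 0; 0 0 -2 0; 0 0 -2 0; 0 0 0 0"}}

```text
time: 14.75
tool_pos: [512.8, 26.8, 227.6]
orientation: [179.8, -0.1, 85.9]
contact_force: [1.1, 0.9, -1.4]
width: 65.5
grip_force: 30.0
```

```bash
python3 go.py 3.2 390.2,257.5,205,95.8
```

```text
t 14.75 now [512.8  26.8 227.6] [ 1.798e+02 -1.000e-01  8.590e+01] F [ 1.1  0.9 -1.4] w 65.5 J [ 10.  34. -29. 109.  23.  42. -36.]
2.5 -1.5 0.3 -1; 2.5 -1.5 0.2 -1; 2.5 -1.5 0.3 -1; 2.5 -1.4 0.2 -1; 2.6 -1.4 0.3 -1
2.6 -1.3 0.2 -1; 2.6 -1.3 0.3 -1; 2.6 -1.2 0.2 -1; 2.63 -1.18 0.26 -1.9
end [390.2 257.5 205. ] 95.8
```

Call:
{"api": "apply_moves", "payload": {"deltas": "2.5 -1.5 0.3 -1; 2.5 -1.5 0.2 -1; 2.5 -1.5 0.3 -1; 2.5 -1.4 0.2 -1; 2.6 -1.4 0.3 -1"}}

```text
time: 15.25
tool_pos: [441.9, 155.4, 211.6]
orientation: [-179.9, 0.0, 91.0]
contact_force: [1.1, -0.1, -2.4]
width: 65.1
grip_force: 30.0
```

Call:
{"api": "apply_moves", "payload": {"deltas": "2.6 -1.3 0.2 -1; 2.6 -1.3 0.3 -1; 2.6 -1.2 0.2 -1; 2.7 -1.2 0.3 -2; 0 0 0 0"}}

```text
time: 15.75
tool_pos: [385.9, 261.8, 201.9]
orientation: [-179.9, -0.2, 96.4]
contact_force: [0.7, -0.2, -0.9]
width: 64.9
grip_force: 30.0
```

Call:
{"api": "apply_moves", "payload": {"deltas": "0 0 2 0; 0 0 2 0; 0 0 0 0; 0 0 0 0"}}

```text
time: 16.15
tool_pos: [388.5, 257.0, 162.3]
orientation: [-179.9, 0.1, 95.9]
contact_force: [0.1, 0.1, -1.2]
width: 65.3
grip_force: 30.0
```

```bash
python3 go.py 1 390.2,258.8,145.5,95.8; python3 snap.py e 180,120,300,260 200,200,350,340
python3 - <<'E'
from h import *
import pickle
for nm in('top','side'):
  c=cloud(pickle.load(open(f'{nm}.pkl','rb')))
  reg=(abs(c[...,0]-510)<70)&(abs(c[...,1]-22)<70)
  P=c[reg&(c[...,2]>138)&(c[...,2]<152)]
  if len(P)<8: continue
  r=cv2.minAreaRect(P[:,:2].astype(np.float32)); print(nm,len(P),np.median(P,0).round(1),'mean',P.mean(0).round(1),'rect',np.round(r[0],1),np.round(r[1],1),round(r[2],1))
E
```

```text
t 16.15 now [388.5 257.  162.3] [-1.799e+02  1.000e-01  9.590e+01] F [ 0.1  0.1 -1.2] w 65.3 J [-24.  37. -24. 120.  30.  29. -65.]
0.1 0.1 0.8 0; 0.06 0.09 0.88 0.1
end [390.2 258.8 145.5] 95.8
top 712 [511.3  20.8 145.3] mean [511.8  21.2 145.3] rect [511.6  21.6] [79.  52.4] 77.6
side 410 [514.4  26.5 145.2] mean [514.3  25.6 144.9] rect [514.4  22.6] [81.9 52.9] 77.9
```

View pics/e.png

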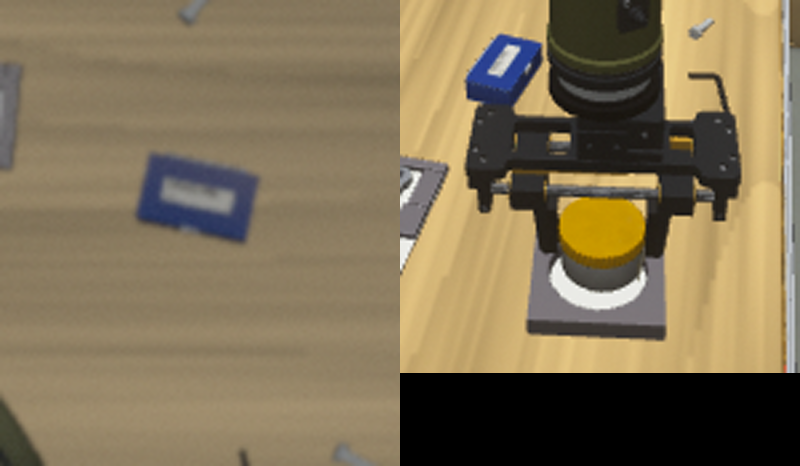

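The tub hangs upright over its recess (600,260). The case is fully visible at (512, 21.8), with its long side at 77.6° and 79 x 52 mm, as expected.

Call:
{"api": "apply_moves", "payload": {"deltas": "0.1 0.1 0.8 0; 0.1 0.1 0.7 0; 0 0 0.3 0; 0 0 0 0; 0 0 0 0"}}

```text
time: 16.75
tool_pos: [390.8, 260.1, 145.3]
orientation: [179.9, 0.0, 95.9]
contact_force: [-1.2, -0.3, 8.4]
width: 65.3
grip_force: 30.0
```

Call:
{"api": "apply_moves", "payload": {"deltas": "0 0 0 0; 0 0 0 0; 0 0 0 0; 0 0 0 0", "grip": 8.6}}

```text
time: 17.15
tool_pos: [390.5, 259.9, 144.5]
orientation: [-180.0, 0.0, 95.9]
contact_force: [-0.3, 0.5, -0.9]
width: 85.8
grip_force: 0.0
```

Call:
{"api": "apply_moves", "payload": {"deltas": "0 0 -2 0; 0 0 -4 0; 0 0 -4 0; 0 0 0 0"}}

```text
time: 17.55
tool_pos: [392.5, 262.2, 248.7]
orientation: [179.6, -0.3, 95.9]
contact_force: [0.5, 0.9, 0.0]
width: 85.9
grip_force: 0.0
```

```bash
python3 go.py 4.5 512.2,21.8,190,77.6
```

```text
t 17.55 now [392.5 262.2 248.7] [179.6  -0.3  95.9] F [0.5 0.9 0. ] w 85.9 J [-19.  29. -31. 114.  23.  42. -58.]
-3.6 1.3 0.8 3; -3.5 1.5 0.8 3; -3.4 1.7 0.9 2; -3.4 1.9 0.8 3; -3.3 2 0.9 2
-3.2 2.1 0.8 3; -3.05 2.33 0.87 2.3
end [512.2  21.8 190. ] 77.6
```

Call:
{"api": "apply_moves", "payload": {"deltas": "-3.6 1.3 0.8 3; -3.5 1.5 0.8 3; -3.4 1.7 0.9 2; -3.4 1.9 0.8 3; -3.3 2 0.9 2", "grip": 8}}

```text
time: 18.05
tool_pos: [476.1, 86.4, 201.8]
orientation: [-180.0, 0.0, 82.8]
contact_force: [0.6, -0.1, -0.1]
width: 80.1
grip_force: 0.0
```

Call:
{"api": "apply_moves", "payload": {"deltas": "-3.2 2.1 0.8 3; -3 2.3 0.8 2; 0 0 0 0; 0 0 0 0; 0 0 0 0"}}

```text
time: 18.55
tool_pos: [509.5, 21.5, 186.6]
orientation: [-180.0, -0.0, 78.1]
contact_force: [-0.3, -0.5, -0.5]
width: 80.1
grip_force: 0.0
```

```bash
python3 go.py 2 512.2,21.8,132,77.6;  python3 snap.py f 90,130,240,270 150,180,310,340
```

```text
t 18.55 now [509.5  21.5 186.6] [-180.    -0.    78.1] F [-0.3 -0.5 -0.5] w 80.1 J [  8.  37. -24. 112.  25.  36. -45.]
0 0.1 1.8 0; 0 0.1 1.8 0; 0.08 0.06 1.86 0.5
end [512.2  21.8 132. ] 77.6
```

View pics/f.png

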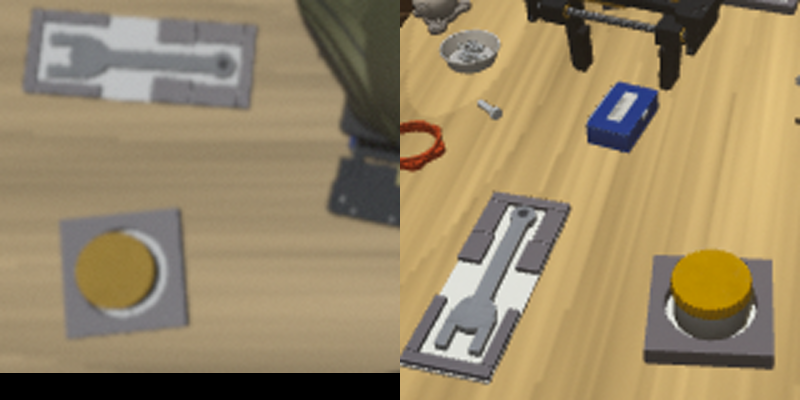

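The tub is in its recess (115,272), a little towards +y. I'll check the height and tilt of its lid with a plane fit.

```bash
python3 - <<'E'
from h import *
import pickle
for nm in('top','side'):
  c=cloud(pickle.load(open(f'{nm}.pkl','rb')))
  P=c[(abs(c[...,0]-390)<50)&(abs(c[...,1]-260)<50)&(c[...,2]>155)]
  m=np.median(P,0); P=P[abs(P[:,2]-m[2])<6]
  A=np.c_[P[:,:2]-P[:,:2].mean(0),np.ones(len(P))]; k=np.linalg.lstsq(A,P[:,2],rcond=None)[0]
  print(nm,len(P),P.mean(0).round(1),k.round(4),np.round(cv2.minEnclosingCircle(P[:,:2].astype(np.float32))[0],1))
E
```

```text
top 681 [388.3 257.4 166.2] [ 3.800000e-03 -3.000000e-04  1.662144e+02] [388.5 257.7]
side 666 [390.7 260.9 166. ] [ 1.800000e-03 -2.060000e-02  1.659691e+02] [390.8 258.5]
```

Call:
{"api": "apply_moves", "payload": {"deltas": "0 0.2 1.8 0.5; 0.1 0.1 1.8 0; 0 0 1.7 0; 0 0 0 0; 0 0 0 0"}}

```text
time: 19.15
tool_pos: [513.1, 21.4, 134.1]
orientation: [-180.0, -0.0, 77.5]
contact_force: [0.2, 0.0, 0.1]
width: 80.2
grip_force: 0.0
```

Call:
{"api": "apply_moves", "payload": {"deltas": "0 0 0 0; 0 0 0 0; 0 0 0 0; 0 0 0 0; 0 0 0 0", "grip": 4}}

```text
time: 19.65
tool_pos: [513.5, 20.3, 134.0]
orientation: [180.0, -0.0, 77.4]
contact_force: [0.1, -0.2, 3.5]
width: 46.4
grip_force: 30.0
```

Call:
{"api": "apply_moves", "payload": {"deltas": "0 0 -0.5 0; 0 0 -1.5 0; 0 0 -2 0; 0 0 -2 0; 0 0 0 0"}}

```text
time: 20.15
tool_pos: [514.6, 20.7, 195.8]
orientation: [179.8, -0.1, 77.4]
contact_force: [0.3, 0.9, -1.4]
width: 46.2
grip_force: 30.0
```

```bash
python3 go.py 3.3 389,-282.8,190,82
```

```text
t 20.15 now [514.6  20.7 195.8] [ 1.798e+02 -1.000e-01  7.740e+01] F [ 0.3  0.9 -1.4] w 46.2 J [  8.  36. -25. 111.  24.  38. -44.]
-3.2 -0.6 0.1 -0; -3.2 -0.6 0.1 -1; -3.2 -0.6 0 -0; -3.2 -0.6 0.1 -1; -3.2 -0.7 0 -0
-3.2 -0.7 0.1 -1; -3.2 -0.7 0 -0; -3.3 -0.7 0.1 -1; -3.2 -0.8 0 -0; -3.24 -0.78 0.08 -0.6
end [ 389.  -282.8  190. ] 82.0
```

Call:
{"api": "apply_moves", "payload": {"deltas": "-3.2 -0.6 0.1 0; -3.2 -0.6 0.1 -1; -3.2 -0.6 0 0; -3.2 -0.6 0.1 -1; -3.2 -0.7 0 0"}}

```text
time: 20.65
tool_pos: [449.1, -131.0, 189.8]
orientation: [-179.9, -0.0, 79.5]
contact_force: [0.6, -0.4, -1.3]
width: 46.8
grip_force: 30.0
```

Call:
{"api": "apply_moves", "payload": {"deltas": "-3.2 -0.7 0.1 -1; -3.2 -0.7 0 0; -3.3 -0.7 0.1 -1; -3.2 -0.8 0 0; -3.3 -0.8 0.1 -0.6"}}

```text
time: 21.15
tool_pos: [386.4, -284.6, 186.9]
orientation: [-179.9, -0.0, 82.1]
contact_force: [0.5, -0.9, -2.4]
width: 46.2
grip_force: 30.0
```

Call:
{"api": "apply_moves", "payload": {"deltas": "0 0 1.5 0; 0 0 1.5 0; 0 0 0 0; 0 0 0 0"}}

```text
time: 21.55
tool_pos: [387.2, -283.3, 157.3]
orientation: [-179.9, -0.0, 82.1]
contact_force: [1.0, 0.3, -0.8]
width: 45.9
grip_force: 30.0
```

```bash
python3 go.py 1 389,-284,138,82; python3 snap.py g 310,180,430,280 240,140,350,230
python3 - <<'E'
from h import *
import pickle
d=pickle.load(open('side.pkl','rb'));c=cloud(d);i=d['img'].astype(int)
m=(i[...,2]>i[...,0]+40)&(abs(c[...,0]-389)<80)&(abs(c[...,1]+284)<80)
P=c[m];print(len(P),P.min(0),P.max(0),np.percentile(P,[2,98],axis=0).round(1))
E
```

```text
t 21.55 now [ 387.2 -283.3  157.3] [-179.9   -0.    82.1] F [ 1.   0.3 -0.8] w 45.9 J [ 47.  38. -26. 118.  33.  30. -11.]
-0 0.1 1 0; -0.04 0.09 0.93 0.1
end [ 389.  -283.9  138. ] 82.0
150 [ 367.38015397 -322.85700977  145.051656  ] [ 415.12351691 -239.96315169  171.76465878] [[ 368.9 -316.8  147.8]
 [ 413.8 -241.9  171.1]]
```

View pics/g.png

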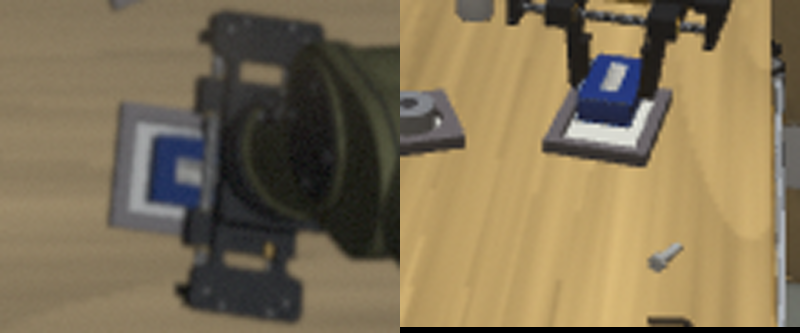

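The case hangs level and aligned inside its tray outline in both views. Lowering.

Call:
{"api": "apply_moves", "payload": {"deltas": "0 0.1 0.9 0; 0 0.1 0.8 0; 0 0 0.3 0; 0 0 0 0; 0 0 0 0"}}

```text
time: 22.15
tool_pos: [389.5, -283.9, 137.9]
orientation: [-180.0, 0.0, 82.1]
contact_force: [-0.5, 1.2, 4.2]
width: 46.8
grip_force: 30.0
```

Call:
{"api": "apply_moves", "payload": {"deltas": "0 0 0 0; 0 0 0 0; 0 0 0 0; 0 0 0 0", "grip": 7.5}}

```text
time: 22.55
tool_pos: [389.4, -284.0, 137.6]
orientation: [-180.0, -0.0, 82.0]
contact_force: [0.3, -0.6, 0.4]
width: 74.7
grip_force: 0.0
```

Call:
{"api": "apply_moves", "payload": {"deltas": "0 0 -2 0; 0 0 -4 0; 0 0 -4 0; 4.5 0 -2 0; 4.5 0 0 0"}}

```text
time: 23.05
tool_pos: [403.7, -195.4, 260.2]
orientation: [179.6, 0.1, 81.8]
contact_force: [1.4, 0.3, -0.6]
width: 74.9
grip_force: 0.0
```

Call:
{"api": "apply_moves", "payload": {"deltas": "4.5 0 0 0; 4.5 0 0 0; 4.5 0 0 0; 0 0 0 0; 0 0 0 0"}}

```text
time: 23.55
tool_pos: [420.6, -60.4, 257.8]
orientation: [-180.0, 0.0, 82.2]
contact_force: [-0.4, -1.2, -0.2]
width: 75.2
grip_force: 0.0
```

```bash
python3 snap.py k 300,120,420,280 150,140,350,340
python3 - <<'E'
from h import *
import pickle
s=get_state();print(s['time'],s['tool_pos'],s['contact_force'])
for nm in('top','side'):
  c=cloud(pickle.load(open(f'{nm}.pkl','rb')))
  for o,x,y,r,z in(('case',389,-283,45,149),('plug',562,-252,26,146),('tub',390,258,35,166),('spanner',580,250,85,133)):
    P=c[(abs(c[...,0]-x)<r)&(abs(c[...,1]-y)<r)&(abs(c[...,2]-z)<(5 if o!='spanner' else 1.7))]
    if len(P)<10: print(nm,o,'hidden');continue
    A=np.c_[P[:,:2]-P[:,:2].mean(0),np.ones(len(P))]; k=np.linalg.lstsq(A,P[:,2],rcond=None)[0]
    rc=cv2.minAreaRect(P[:,:2].astype(np.float32)); print(nm,o,len(P),P.mean(0).round(1),'slope',k[:2].round(3),np.round(rc[0],1),np.round(rc[1],1),round(rc[2],1))
E
```

```text
23.65 [420.16197676 -62.51323161 257.49796663] [-0.07967186  0.18015355 -0.19270929]
top case 158 [ 397.5 -306.8  149.4] slope [-0.016  0.032] [ 395.8 -300.2] [45.5 29.2] 80.8
top plug 285 [ 558.6 -251.7  146. ] slope [-0.016 -0.021] [ 558.4 -251.5] [43.3 44.8] 44.6
top tub 672 [388.2 257.3 166.3] slope [-0.002  0.005] [387.8 257.7] [62.6 64.6] 0.3
top spanner 568 [575.5 246.5 132.9] slope [ 0.004 -0.001] [578.3 250. ] [172.1  75.3] 85.7
side case 129 [ 390.6 -277.2  148.6] slope [ 0.012 -0.005] [ 389.4 -283.7] [86.9 51.3] 83.6
side plug 97 [ 561.8 -248.9  145.6] slope [-0.008 -0.025] [ 561.3 -250.7] [46.8 40. ] 73.7
side tub 661 [390.8 260.8 166. ] slope [-0.001 -0.02 ] [390.8 258.6] [63.2 63.8] 61.0
side spanner 615 [580.4 260.9 132.9] slope [-0.     0.002] [582.2 251.7] [171.   74.6] 86.5
```

View pics/k.png

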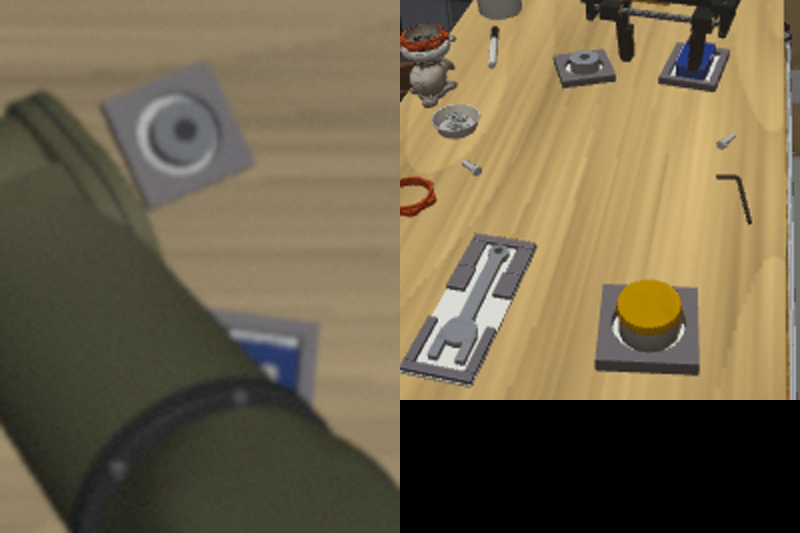

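All four things sit level at their seated heights: case 149, plug 146, tub 166 and spanner 133 mm. The gripper is clear of everything, so I'll hand in.

```bash
python3 -c "
from rig import sign_off; print(sign_off())"
```

```text
the job is handed in; nothing more can be done
None
```

The spanner, plug, tub and pin case are each seated level in their own recess, and the job was handed in at about 24 s on the robot's clock; no verdict came back.

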